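# Fill the pot rows, then draw out the grow-light bar

### The arm

A 6-joint arm with a two-finger parallel gripper is mounted at the origin on the work surface. World frame = base frame: x ahead of the robot, y to its left, z up, the work surface at z = 0. Lengths are in mm, angles in degrees, forces in N, time in s.
With the tool pointing down it reaches from about 275 to 775 mm from the base axis. Payload 14.6 kg.
Tool frame: the origin (TCP) lies at the very end of the fingers, on their centre line; the grasp point (between the pads) lies 19 mm behind it (r.hold_point_z is the distance from the TCP to the grasp point, in mm); x points along the fingers, z is the direction in which the jaws open and shut, and the axes are right-handed (so a half turn about x gives the same grasp; the last joint's range is limited). The gripper opens to 85 mm and grips with 20 to 120 N. Pads are 22 mm wide; open, the fingers measure 114 mm over their backs; the gripper's body (76 mm by 85 mm) begins 54 mm behind the grasp point. The pads swing forward as they close: fully open they stand 13 mm farther back than shut.
Start: joints at [-84.643, 15.075, -2.767, 72.158, 0, 81.102], TCP at [129.27, -508.839, 231.278] pointing down, gripper open.
Joint ranges: [-151.79, 151.79], [-50.71, 97.33], [-67.44, 78.34], [-121.81, 120.89], [-77.56, 73.72], [-180, 180]. Speed limits (degrees/s): [108.29, 108.29, 147.25, 159.86, 180, 180].

### API

Orientations are given as [roll, pitch, yaw] about the fixed x, y, z axes, in that order (R = Rz(yaw) Ry(pitch) Rx(roll)).
In Python, from rig import r gives the robot as it stands. The module is installed in compiled form; this text tells all that it offers.
- The arm moves only by the shell command python3 -m pendant 'ROWS' [OPENING] [FORCE]. ROWS is JSON, a list of rows, each a list of 4 numbers: the shift along the tool's x, y, z each as a share of 0.4 m, from -1 to 1, then the turn about the tool's x as a share of pi/2 rad, from -1 to 1. In form: [[dx, dy, dz, yaw], ...]. A call has exactly 8 rows; each row is the pose to reach, as a shift and turn from the pose commanded when the call began, along the tool's axes at that moment; what a row does not reach only later rows make up. A row lasts 1/12 s, in which the tool goes at most 41.7 mm and 7.16 degrees, less where a joint would pass 70% of its speed; a pose out of reach is approached as far as the arm can. A call with a number of a shift or a turn outside -1 to 1 is refused whole. A call with a gripper value outside its range is refused whole. OPENING is the opening, from -1 (shut) to 1 (fully open), set as the call begins (- or left out, the last holds). The fingers move at their own pace and stop on an object; FORCE is the grip in N (left out, the last holds). Time passes only in rows, so rows that repeat a pose let the fingers close, or fill a call up. It gives the time, the measured TCP pose, the force and the opening at its end, in the units of the state.
- r.read_state(): the state, without advancing time (a new reading comes with each control period).
- r.get_image(name): name is "side" or "top"; returns the picture (384x512x3 uint8, red, green, blue); there is no depth.
- r.get_calibration(name): a dict with "fx", "fy", "cx", "cy" (pixels), "world_to_cam" (4x4, takes a point from world to camera coordinates). Camera axes: x right, y down, z forward; pixel columns grow to the right and rows downward; lengths in mm; the calibration is good to about 2 mm. A picture is of the moment at which its call begins. get_calibration takes no time and is no camera call.
- r.sign_off(): hands the job in, once; it reports no verdict.
The state is a dict: "time_s": time; "qpos": joint angles; "joint_vel": joint speeds; "joint_torque": joint torques, N m; "tcp_pos": TCP position; "tcp_rot": TCP orientation; "contact_force": force on the tool from outside, world axes, zero at the start; "moment": the same for the moment, N m; "opening": finger opening in mm.
Only numpy, scipy, OpenCV 4.12 (cv2) and the standard library are available. Lean on these libraries where they do the work, as an engineer would, in place of code of your own. Each camera call takes 0.05 s, during which the arm holds its last target. There are 200 camera calls.

### The job

Get the seedling station ready: stand the two loose dark pots upright in the empty bays of the trays, each in the row of pots of its own height. Then take the upright grip of the grow-light bar, pull its sprung rod out until the index tongue on the rod is level with the brass pointer on the gauge rail, and finish while still holding it there, so that I can tighten the clamp; leave the pointer where it is set and the mug, the jar and the bottle alone.

Things in the scene. Friction and masses are not known exactly. Their poses are not given: they have to be found in the camera images.
- pot_short_center (a point): centre (half-way up) of the loose SHORT pot on the work surface: an empty square dark plastic nursery pot 50 mm high, about 40 g. Grip it from outside across two opposite faces of the rim band, 54 mm square and 10 mm high, at its top; below that the walls taper to a 43 mm foot. z up, x and y square to the rim's faces.
- pot_tall_center (a point): centre (half-way up) of the loose TALL pot: the same kind of pot, 80 mm high, with the same 54 mm rim band (70 to 80 mm up) and the same foot.
- bay_short (a point): centre of the empty bay's floor, 4 mm above the surface, in the tray of SHORT pots: a fixed grey strip 212 x 74 mm, rim and dividers 12 mm high, three bays 65 mm square in a row along its y, 69 mm apart. This bay is at the -y end; the other two hold fixed pots 50 mm high. z up, y along the row. The two trays lie side by side; which is nearer the robot varies.
- bay_tall (a point): the same point of the other, equal tray, whose two fixed pots are 80 mm high. z up, y along the row.
- rod (a joint): how far the inner rod of the grow-light bar is pulled out (m): 0 at rest (fully in), at most 0.15. An inner spring pulls it back in with about 5 N at 0, 9 N at 0.06 and 13 N at 0.12; let go, it springs back to 0. It never locks.
- rod_grip (a point): grip of the sprung rod: an upright round black rubber post, 22 mm diameter, 62 to 108 mm above the surface; this point is on its axis, 88 mm up. A black end block 24 x 26 mm is under it; the bar's aluminium housing (30 mm wide, top 65 mm up) begins 45 mm along +x when the rod is in. x along the bar, z up; pulling out moves it along its own -x, roughly towards the robot.
- rod_index (a point): free end of the index tongue: a thin (4 mm wide) white metal tongue sticking out sideways (own -y) from the end block, straight beside the grip post and moving with it; 37 mm from the bar's axis, 48 mm above the surface. Axes as rod_grip.
- pointer_tip (a point): tip of the brass pointer: a 16 x 26 mm brass rider, top 45 mm above the surface, on the steel gauge rail along the bar's -y side; the tip points at the bar, 41 mm from its axis. It is set 60 to 120 mm out along -x from the index tongue's rest place. Axes as rod_grip. A push of about 4 N would shift it.
- mug: white mug, 76 mm wide, 85 mm high, beyond the trays; origin at the centre of its underside. Bystander.
- jar: small glass jar with a green cap, 56 mm wide, 90 mm high, beyond the pots; origin at the centre of its underside. Bystander.
- flask: green bottle with a white cap, 60 mm wide, 130 mm high, at the robot's left; origin at the centre of its underside. Bystander.
There are look-alikes about, which are no part of the job. Leave any pink look-alike of the part that bears pot_tall_center alone.

How it is judged:
By the outcome, as a careful person would: the job done as asked, in the order asked, and still so for the second after the job is handed in, while the arm keeps its last pose, push and grip.
It also fails if it takes over 64 s, if anything falls off the work surface, if the arm or the gripper's body presses on something with over 40 N, if the wrist force passes 120 N, or if a joint passes its speed limit or range.

## Working session

There is one attempt and no reset: what is moved stays moved. The work goes in short steps, Python scripts to look and compute and a shell command to move; the robot and the scene stay as the last step left them, time stands still between calls to the robot, and variables do not carry over. Pictures are saved under pics/ and viewed, about 8 in all and at most 12, crops included, and the job is handed in when it is done.

```bash
mkdir -p pics; cat > h.py <<'E'
import numpy as np,cv2
from rig import r
def snap(n,f,crop=None,s=1):
    im=r.get_image(n); c=im if crop is None else im[crop[1]:crop[3],crop[0]:crop[2]]
    c=cv2.resize(c,None,fx=s,fy=s,interpolation=cv2.INTER_CUBIC)
    cv2.imwrite(f'pics/{f}.png',c[:,:,::-1]); np.save(f'pics/{f}.npy',im); return im
def ray(n,uv):
    k=r.get_calibration(n); T=np.array(k['world_to_cam']); R=T[:3,:3]; o=-R.T@T[:3,3]
    d=R.T@np.array([(uv[0]-k['cx'])/k['fx'],(uv[1]-k['cy'])/k['fy'],1]); return o,d
def onz(n,uv,z):
    o,d=ray(n,uv); return o+d*(z-o[2])/d[2]
def proj(n,p):
    k=r.get_calibration(n); T=np.array(k['world_to_cam']); c=T[:3,:3]@np.array(p)+T[:3,3]
    return np.array([k['fx']*c[0]/c[2]+k['cx'],k['fy']*c[1]/c[2]+k['cy']])
E
python3 - <<'E'
from h import *
a=snap('top','top1',s=1.5);b=snap('side','side1',s=1.5)
for n in('top','side'):
    o,d=ray(n,(256,192));print(n,o,d)
print(r.read_state(), r.hold_point_z)
E
```

```text
top [ 437.33957834   -6.90089929 1560.29927751] [ 0.06001933  0.02798305 -0.99785891]
side [ 76.63668168 843.04028147 700.14484171] [ 0.4129953  -0.7399809  -0.53130888]
{'time_s': 0.1, 'qpos': array([-8.46422362e+01,  1.50970207e+01, -2.79929530e+00,  7.21574375e+01,
       -2.15660034e-04,  8.11034658e+01]), 'joint_vel': array([-0.04569212, -0.10709086,  0.08541313, -0.03707261,  0.05526971,
       -0.0912451 ]), 'joint_torque': array([ 4.07773870e-03, -6.38578463e+01,  3.85063827e+01,  1.01347949e-02,
       -1.00021282e-04, -4.43937537e-06]), 'tcp_pos': array([ 129.25390173, -508.60059458,  230.87011488]), 'tcp_rot': array([171.33333631,  89.94624609,  95.58763442]), 'contact_force': array([ 0.10385291, -0.1119795 , -0.20029239]), 'moment': array([ 0.07383558,  0.02116927, -0.02405682]), 'opening': 85.61267991238503} 18.700000000000003
```

View pics/top1.png

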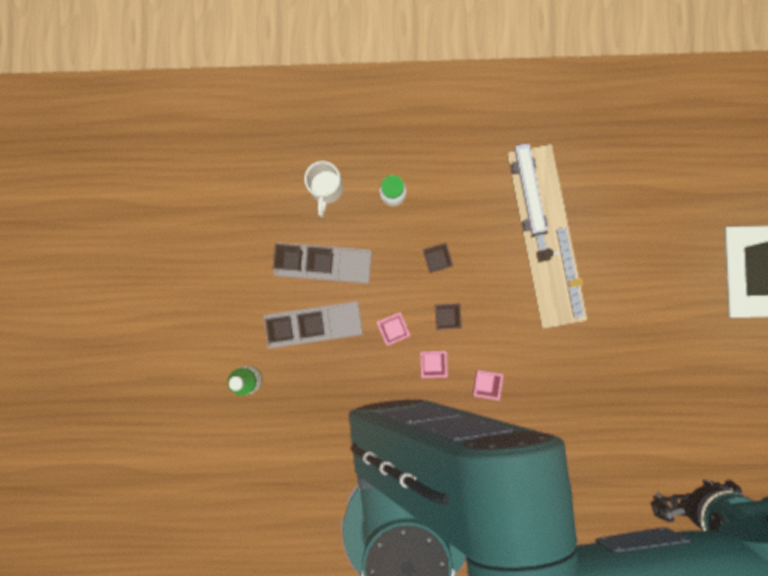

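View pics/side1.png

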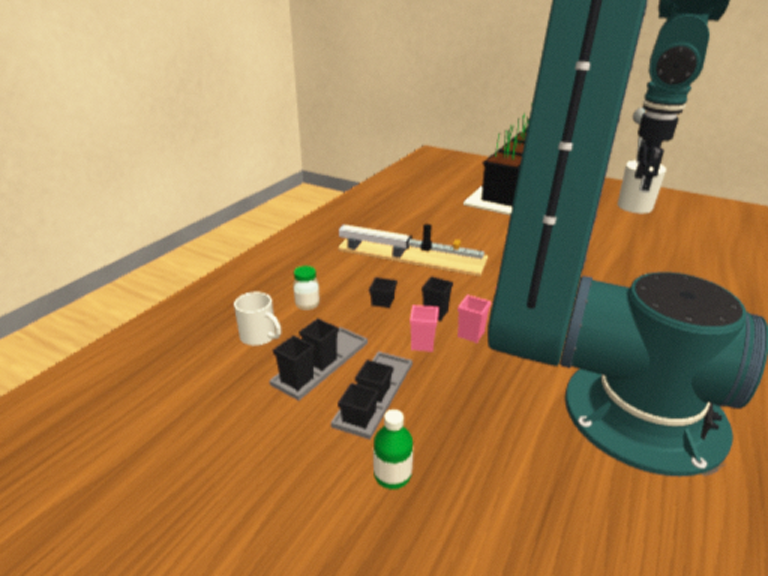

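```bash
python3 - <<'E'
from h import *
im=np.load('pics/top1.npy'); print(r.get_calibration('top')['fx'])
hsv=cv2.cvtColor(im,cv2.COLOR_RGB2HSV)
def comps(n,m,z,box,amin=60):
    b=np.zeros_like(m);x0,y0,x1,y1=box;b[y0:y1,x0:x1]=m[y0:y1,x0:x1]
    for c in cv2.findContours(b,cv2.RETR_EXTERNAL,cv2.CHAIN_APPROX_NONE)[0]:
        if cv2.contourArea(c)<amin: continue
        h=cv2.convexHull(c); w=np.array([onz('top',p[0],z)[:2] for p in h],np.float32)
        q=cv2.minAreaRect(w); M=c.reshape(-1,2).mean(0)
        print(n,'px',M.round(1),'centre',np.round(q[0],1),'size',np.round(q[1],1),'ang',round(q[2],1),'corners',cv2.boxPoints(q).round(0).tolist())
dark=((hsv[...,2]<75)&(hsv[...,1]<140)).astype(np.uint8)
comps('short',dark,50,(275,155,310,185)); comps('tall',dark,80,(280,195,315,225))
grey=((hsv[...,1]<60)&(hsv[...,2]>90)&(hsv[...,2]<190)).astype(np.uint8)
comps('farT',grey,12,(175,155,260,192));comps('nearT',grey,12,(170,195,250,235))
comps('dk',dark,80,(175,155,260,192),30);comps('dk',dark,50,(170,195,250,235),30)
al=((hsv[...,1]<70)&(hsv[...,2]>150)).astype(np.uint8)
comps('housing',al,65,(335,90,370,158)); comps('end',dark,75,(345,155,375,180),20)
brass=((hsv[...,0]<28)&(hsv[...,1]>170)&(hsv[...,2]>150)).astype(np.uint8)
comps('brass',brass,45,(370,180,395,198),5)
c1=cv2.resize(im[150:235,165:320],None,fx=5,fy=5,interpolation=cv2.INTER_CUBIC)
cv2.imwrite('pics/c1.png',c1[:,:,::-1])
s=np.load('pics/side1.npy')
c2=cv2.resize(im[90:225,325:400],None,fx=4,fy=4,interpolation=cv2.INTER_CUBIC)
c3=cv2.resize(s[140:260,180:350],None,fx=2.8,fy=2.8,interpolation=cv2.INTER_CUBIC)
H=max(c2.shape[0],c3.shape[0]);f=lambda c:np.pad(c,((0,H-c.shape[0]),(0,0),(0,0)))
cv2.imwrite('pics/c2.png',np.hstack([f(c2),f(c3)])[:,:,::-1])
E
```

```text
464.88831435498344
farT px [213.3 175. ] centre [590.9 173.5] size [210.9  74.2] ang 84.3 corners [[543.0, 72.0], [617.0, 65.0], [638.0, 275.0], [565.0, 282.0]]
nearT px [204.  216.8] centre [453.3 197.2] size [ 73.1 210.6] ang 7.3 corners [[404.0, 297.0], [430.0, 88.0], [503.0, 97.0], [476.0, 306.0]]
housing px [353.3 125.8] centre [ 736.4 -281. ] size [194.7  49. ] ang 9.9 corners [[636.0, -274.0], [645.0, -322.0], [837.0, -288.0], [828.0, -240.0]]
```

View pics/c1.png

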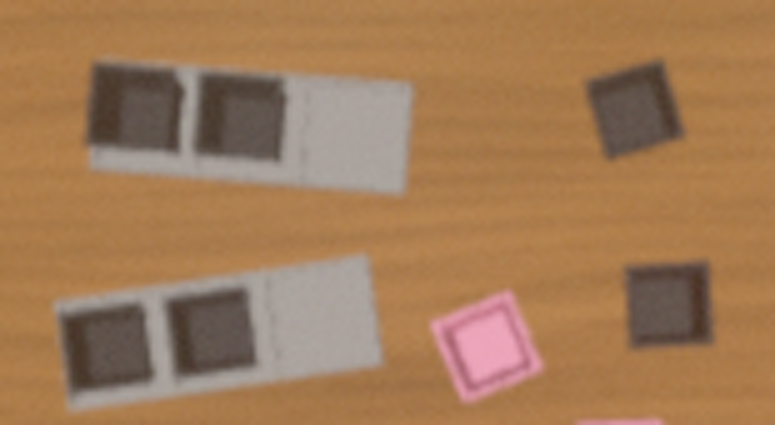

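View pics/c2.png

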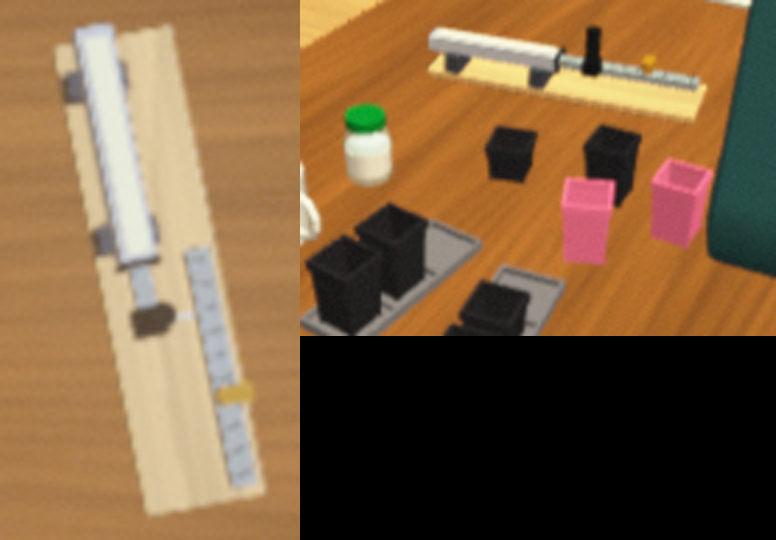

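```bash
cat > m.py <<'E'
from h import *
def comps(im,n,m,z,box,amin=60,cam='top'):
    b=np.zeros_like(m);x0,y0,x1,y1=box;b[y0:y1,x0:x1]=m[y0:y1,x0:x1]
    for c in cv2.findContours(b,cv2.RETR_EXTERNAL,cv2.CHAIN_APPROX_NONE)[0]:
        if cv2.contourArea(c)<amin: continue
        h=cv2.convexHull(c); w=np.array([onz(cam,p[0],z)[:2] for p in h],np.float32)
        q=cv2.minAreaRect(w); M=c.reshape(-1,2).mean(0)
        print(n,'px',M.round(1),'centre',np.round(q[0],1),'size',np.round(q[1],1),'ang',round(q[2],1),'corners',cv2.boxPoints(q).round(0).tolist())
E
python3 - <<'E'
from m import *
im=np.load('pics/top1.npy');s=np.load('pics/side1.npy')
hsv=cv2.cvtColor(im,cv2.COLOR_RGB2HSV);hs=cv2.cvtColor(s,cv2.COLOR_RGB2HSV)
print('pot',hsv[172,291],'wood',hsv[190,300],'block',hsv[170,363],'tongue',im[167:171,368:374].tolist(),'pt',hsv[188,377:384].tolist())
dark=(hsv[...,2]<105).astype(np.uint8)
comps(im,'short',dark,50,(275,155,310,185)); comps(im,'tall',dark,80,(280,195,315,225))
comps(im,'end',dark,65,(350,160,372,180),20)
al=((hsv[...,1]<70)&(hsv[...,2]>150)).astype(np.uint8)
comps(im,'housing',al,65,(335,90,368,154))
rail=((hsv[...,1]<90)&(hsv[...,2]>110)).astype(np.uint8)
comps(im,'rail',rail,36,(370,145,395,220))
brass=((hsv[...,0]<28)&(hsv[...,1]>125)&(hsv[...,2]>120)).astype(np.uint8)
comps(im,'brass',brass,45,(376,182,395,196),3)
for uv in [(370.75,168.75)]: print('tongue',onz('top',uv,48))
print('ptip',onz('top',(379,188.75),45))
# post from side: column of dark post
d=(hs[...,2]<60)[145:170,275:295]; print(d.astype(int).sum(1),[np.where(x)[0].mean()+275 if x.any() else 0 for x in d])
R=r.read_state()['tcp_rot']; from scipy.spatial.transform import Rotation as Ro
print(Ro.from_euler('xyz',R,degrees=True).as_matrix().round(3))
pink=((hsv[...,0]>160)&(hsv[...,1]>60)).astype(np.uint8)
comps(im,'pink',pink,80,(240,190,345,275)); 
E
```

```text
pot [11 56 96] wood [ 15 143 171] block [12 86 86] tongue [[[139, 122, 96], [201, 180, 146], [218, 199, 164], [220, 203, 172], [220, 205, 177], [190, 176, 154]], [[118, 105, 90], [197, 186, 168], [215, 206, 191], [219, 211, 200], [217, 211, 201], [194, 185, 171]], [[123, 111, 97], [198, 190, 177], [213, 205, 193], [217, 208, 194], [220, 209, 193], [202, 187, 165]], [[158, 140, 111], [205, 188, 161], [215, 198, 170], [218, 199, 165], [223, 203, 167], [215, 195, 157]]] pt [[19, 68, 196], [18, 66, 171], [19, 119, 178], [21, 143, 195], [21, 146, 197], [21, 151, 197], [21, 150, 197]]
short px [291.6 171.4] centre [592.8 -82. ] size [49.5 48.4] ang 16.9 corners [[562.0, -66.0], [576.0, -112.0], [624.0, -98.0], [609.0, -52.0]]
tall px [298.5 210.5] centre [464.6 -99.3] size [47.6 47.7] ang 88.8 corners [[440.0, -123.0], [488.0, -124.0], [489.0, -76.0], [441.0, -75.0]]
end px [362.6 169.7] centre [ 592.2 -310. ] size [18.7 29.7] ang 12.8 corners [[580.0, -298.0], [586.0, -327.0], [605.0, -322.0], [598.0, -293.0]]
housing px [353.3 125. ] centre [ 737.3 -280.8] size [192.8  49. ] ang 9.9 corn
[... 672 characters left out ...]
 np.float64(284.5), np.float64(284.5), np.float64(284.0), np.float64(284.0), np.float64(284.0), np.float64(284.0), np.float64(283.5), np.float64(283.5), np.float64(283.5), np.float64(284.0), 0, 0, 0]
[[-0.     0.969  0.246]
 [ 0.001  0.246 -0.969]
 [-1.     0.    -0.001]]
pink px [324.8 256.3] centre [ 318.3 -178.9] size [54.7 54.3] ang 80.2 corners [[287.0, -201.0], [340.0, -210.0], [350.0, -156.0], [296.0, -147.0]]
pink px [288.9 242.8] centre [363.9 -66.7] size [50.7 53.7] ang 88.9 corners [[337.0, -92.0], [390.0, -93.0], [391.0, -42.0], [338.0, -41.0]]
pink px [261.7 218.9] centre [440.1  18.2] size [54.3 53.1] ang 21.4 corners [[405.0, 33.0], [425.0, -16.0], [475.0, 3.0], [456.0, 53.0]]
```

Look-alikes, in full-frame top-view pixels:
- **Loose dark pots:** (291,171) is short in the side view and (298,210) is tall there.
- **Pink pots, leave alone:** (262,219), (289,243) and (325,256).
- **Fixed pots:** the far tray holds the tall ones and the near tray the short ones, so bay_tall is in the far tray and bay_short in the near tray.
- **Planter:** at right, no part of the job.

The crops confirm both dark pots. The index tongue is at about (371,169) and the brass pointer tip at about (379,189).

```bash
cat > go.py <<'E'
import sys
from h import *
from scipy.spatial.transform import Rotation as Ro
# usage: go.py x y z heading_of_tool_y   ('-' keeps) ; prints shares [dx,dy,dz,yaw]
s=r.read_state(); R=Ro.from_euler('xyz',s['tcp_rot'],degrees=True).as_matrix()
phi=np.degrees(np.arctan2(R[1,1],R[0,1])); p=s['tcp_pos']
a=sys.argv[1:]
t=np.array([p[i] if a[i]=='-' else float(a[i]) for i in range(3)]); ph=phi if a[3]=='-' else float(a[3])
d=R.T@(t-p)/400; dy=-((ph-phi+180)%360-180)/90
print('t',round(s['time_s'],2),'p',p.round(1),'phi',round(phi,1),'op',round(s['opening'],1),'F',s['contact_force'].round(1),'q',s['qpos'].round(0),'SHARES',d.round(4),round(dy,4))
E
python3 -m pendant '[[0,0.1,-0.05,-0.08],[0,0.2,-0.1,-0.16],[0,0.3,-0.15,-0.24],[0,0.4,-0.2,-0.32],[0,0.5,-0.25,-0.4],[0,0.58,-0.3,-0.48],[0,0.66,-0.34,-0.52],[0,0.7,-0.37,-0.52]]' 1 25
python3 go.py 592.8 -82 130 106.9; python3 go.py 592.8 -82 24 106.9
```

```text
time_s: 0.77
tcp_pos: [366.2, -293.9, 231.2]
tcp_rot: [92.9, 90.0, 64.3]
contact_force: [-0.6, -0.5, -0.0]
opening: 85.8
t 0.77 p [ 366.2 -293.9  231.2] phi 61.4 op 85.8 F [-0.6 -0.5 -0. ] q [-49.  10. -10.  70.   0.  70.] SHARES [0.2534 0.736  0.244 ] -0.5053
t 0.77 p [ 366.2 -293.9  231.2] phi 61.4 op 85.8 F [-0.6 -0.5 -0. ] q [-49.  10. -10.  70.   0.  70.] SHARES [0.5184 0.7358 0.244 ] -0.5053
```

```bash

python3 -m pendant '[[0,0.09,0.03,-0.07],[0.02,0.19,0.06,-0.15],[0.05,0.29,0.1,-0.22],[0.1,0.38,0.13,-0.3],[0.14,0.47,0.16,-0.37],[0.19,0.56,0.19,-0.44],[0.23,0.65,0.22,-0.5],[0.253,0.736,0.244,-0.505]]'
python3 go.py 592.8 -82 24 106.9; python3 - <<'E'
from h import *
im=snap('side','s2',(180,110,310,240),2.5)
im2=r.get_image('top'); import numpy as np
a=cv2.imread('pics/s2.png'); b=cv2.resize(im2[100:230,200:400],None,fx=2.5,fy=2.5)[:,:,::-1]
cv2.imwrite('pics/s2.png',cv2.hconcat([a,b.copy()])[:, :800])
E
```

```text
time_s: 1.43
tcp_pos: [592.3, -84.7, 128.3]
tcp_rot: [151.3, 89.9, 168.2]
contact_force: [0.2, -2.4, 0.1]
opening: 85.7
t 1.43 p [592.3 -84.7 128.3] phi 106.8 op 85.7 F [ 0.2 -2.4  0.1] q [-16.  25.  -4.  61.  -0.  57.] SHARES [0.2607 0.0059 0.0036] -0.0006
```

View pics/s2.png

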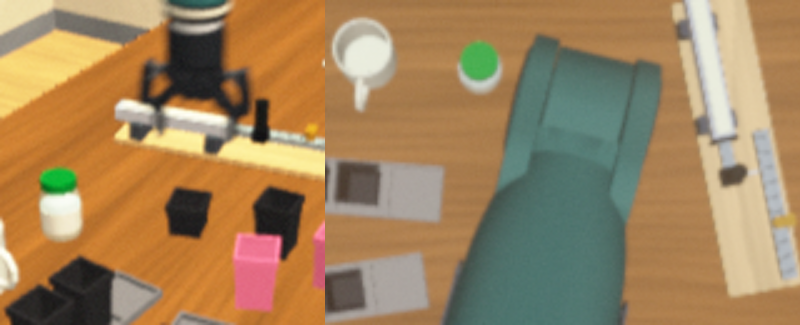

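The side view shows the open gripper above the short pot (crop 188,212), with its jaws along x. I'm descending to grip it.

```bash

python3 -m pendant '[[0.05,0,0,0],[0.1,0,0,0],[0.15,0,0,0],[0.2,0,0,0],[0.235,0,0,0],[0.255,0,0,0],[0.262,0,0,0],[0.262,0,0,0]]'
python3 -m pendant '[[0,0,0,0],[0,0,0,0],[0,0,0,0],[0,0,0,0],[0,0,0,0],[0,0,0,0],[0,0,0,0],[0,0,0,0]]' -1 25
python3 go.py - - - -
```

```text
time_s: 2.2
tcp_pos: [591.6, -86.5, 25.2]
tcp_rot: [148.1, 90.0, 164.6]
contact_force: [-0.1, -0.0, -0.0]
opening: 85.3
time_s: 2.87
tcp_pos: [592.3, -86.5, 26.4]
tcp_rot: [-36.4, 89.9, -19.8]
contact_force: [-0.8, -0.4, 6.9]
opening: 53.4
t 2.87 p [592.3 -86.5  26.4] phi 106.5 op 53.4 F [-0.8 -0.4  6.9] q [-16.  30. -13.  47.  -0.  57.] SHARES [0. 0. 0.] -0.0
```

```bash

python3 -m pendant '[[-0.03,0,0,0],[-0.07,0,0,0],[-0.12,0,0,0],[-0.17,0,0,0],[-0.22,0,0,0],[-0.26,0,0,0],[-0.275,0,0,0],[-0.275,0,0,0]]'
python3 go.py 462.5 124.4 136 97.1; python3 go.py 462.5 124.4 30 97.1
```

```text
time_s: 3.53
tcp_pos: [592.5, -86.5, 136.8]
tcp_rot: [-32.3, 89.8, -15.8]
contact_force: [0.1, -0.4, -0.6]
opening: 53.7
t 3.53 p [592.5 -86.5 136.8] phi 106.5 op 53.7 F [ 0.1 -0.4 -0.6] q [-16.  25.  -3.  62.   0.  57.] SHARES [ 0.0008  0.598  -0.1619] 0.1045
t 3.53 p [592.5 -86.5 136.8] phi 106.5 op 53.7 F [ 0.1 -0.4 -0.6] q [-16.  25.  -3.  62.   0.  57.] SHARES [ 0.2658  0.5983 -0.1625] 0.1045
```

```bash

python3 -m pendant '[[0,0.04,-0.01,0.01],[0,0.12,-0.03,0.03],[0,0.22,-0.06,0.05],[0,0.32,-0.09,0.07],[0,0.42,-0.12,0.09],[0,0.51,-0.14,0.1],[0,0.58,-0.157,0.104],[0,0.598,-0.162,0.104]]'
python3 -m pendant '[[0,0,0,0],[0,0,0,0],[0,0,0,0],[0.03,0,0,0],[0.06,0,0,0],[0.09,0,0,0],[0.11,0,0,0],[0.11,0,0,0]]'
python3 go.py 462.5 124.4 31 97.1;python3 - <<'E'
from m import *
im=snap('side','s3',(170,170,310,300),4)
E
```

```text
time_s: 4.2
tcp_pos: [458.7, 127.3, 134.5]
tcp_rot: [160.1, 89.9, 167.3]
contact_force: [0.6, 0.1, 0.0]
opening: 53.5
time_s: 4.87
tcp_pos: [461.4, 123.7, 89.9]
tcp_rot: [179.9, 89.9, -173.0]
contact_force: [-1.0, -0.8, 0.2]
opening: 53.5
t 4.87 p [461.4 123.7  89.9] phi 97.1 op 53.5 F [-1.  -0.8  0.2] q [  5.  16. -25.  49.  -0.  88.] SHARES [0.1472 0.0014 0.0033] -0.0004
```

View pics/s3.png

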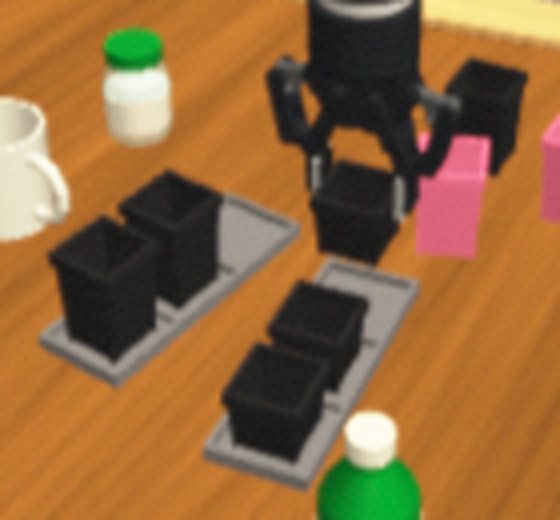

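The short pot hangs upright in the jaws over the empty bay; its rim is at crop (358,188). I'll check that position and lower it.

```bash
python3 -c "
from h import *
print(onz('side',(259.5,217),114), proj('side',(461.9,128.8,4))*4-np.array([680,680]))"
python3 -m pendant '[[0.03,0,0,0],[0.06,0,0,0],[0.09,0,0,0],[0.115,0,0,0],[0.13,0,0,0],[0.14,0,0,0],[0.147,0,0,0],[0.147,0,0,0]]'
python3 go.py - - - -
```

```text
[459.29466208 136.16375625 114.        ] [357.87838811 301.61338846]
time_s: 5.58
tcp_pos: [461.9, 124.5, 32.6]
tcp_rot: [-22.6, 90.0, -15.4]
contact_force: [-0.5, -0.0, -0.9]
opening: 53.3
t 5.58 p [461.9 124.5  32.6] phi 97.1 op 53.3 F [-0.5 -0.  -0.9] q [  5.  20. -30.  40.  -0.  88.] SHARES [0. 0. 0.] -0.0
```

```bash

python3 -m pendant '[[0.002,0,0,0],[0.004,0,0,0],[0.006,0,0,0],[0.008,0,0,0],[0.008,0,0,0],[0.008,0,0,0],[0.008,0,0,0],[0.008,0,0,0]]'
python3 - <<'E'
from m import *
im=snap('side','s4',(170,170,310,300),4)
E
```

```text
time_s: 6.25
tcp_pos: [462.0, 124.6, 30.3]
tcp_rot: [-6.7, 89.9, 0.4]
contact_force: [-4.9, -1.4, 17.7]
opening: 53.3
```

View pics/s4.png

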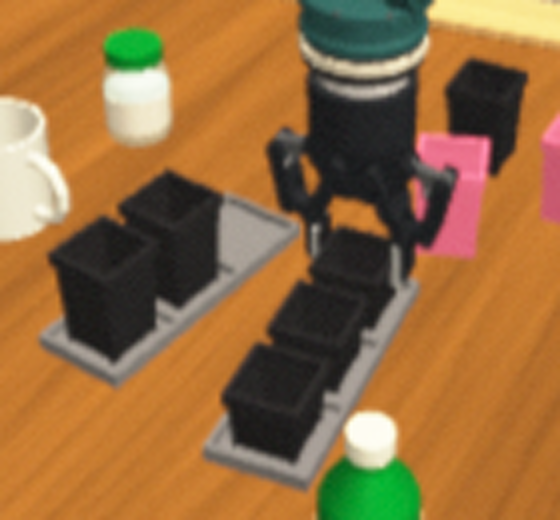

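The short pot is in line with its two neighbours, and the 17.7 N reading shows it is on the floor of the bay. Next I release it and go to the tall pot.

```bash

python3 -m pendant '[[-0.003,0,0,0],[-0.004,0,0,0],[-0.004,0,0,0],[-0.004,0,0,0],[-0.004,0,0,0],[-0.004,0,0,0],[-0.004,0,0,0],[-0.004,0,0,0]]' 1
python3 -m pendant '[[-0.03,0,0,0],[-0.1,0,0,0],[-0.17,0,0,0],[-0.24,0,0,0],[-0.3,0,0,0],[-0.34,0,0,0],[-0.35,0,0,0],[-0.35,0,0,0]]'
python3 go.py 464.6 -99.3 170 88.8;  python3 go.py 464.6 -99.3 55 88.8
```

```text
time_s: 6.97
tcp_pos: [461.7, 124.6, 30.9]
tcp_rot: [168.6, 90.0, 175.7]
contact_force: [0.1, 0.8, 0.4]
opening: 85.2
time_s: 7.63
tcp_pos: [462.3, 124.6, 171.7]
tcp_rot: [-1.1, 89.9, 6.1]
contact_force: [0.4, -0.2, -0.1]
opening: 85.3
t 7.63 p [462.3 124.6 171.7] phi 97.1 op 85.3 F [ 0.4 -0.2 -0.1] q [  5.  12. -16.  61.   0.  88.] SHARES [ 0.0042 -0.5563 -0.0638] 0.0927
t 7.63 p [462.3 124.6 171.7] phi 97.1 op 85.3 F [ 0.4 -0.2 -0.1] q [  5.  12. -16.  61.   0.  88.] SHARES [ 0.2917 -0.5562 -0.0644] 0.0927
```

```bash

python3 -m pendant '[[0,-0.08,-0.01,0.02],[0,-0.17,-0.02,0.04],[0,-0.26,-0.03,0.06],[0,-0.35,-0.04,0.08],[0,-0.43,-0.05,0.09],[0,-0.51,-0.06,0.0927],[0,-0.556,-0.064,0.0927],[0,-0.556,-0.064,0.0927]]'
python3 -m pendant '[[0,0,0,0],[0,0,0,0],[0.02,0,0,0],[0.05,0,0,0],[0.09,0,0,0],[0.12,0,0,0],[0.14,0,0,0],[0.14,0,0,0]]'
python3 go.py 464.6 -99.3 55 88.8
```

```text
time_s: 8.3
tcp_pos: [463.7, -102.2, 169.5]
tcp_rot: [-179.5, 89.9, 179.2]
contact_force: [-1.0, 0.0, -1.2]
opening: 85.7
time_s: 8.97
tcp_pos: [463.0, -98.2, 113.3]
tcp_rot: [158.4, 89.8, 157.3]
contact_force: [-0.2, -0.7, 0.2]
opening: 85.5
t 8.97 p [463.  -98.2 113.3] phi 88.9 op 85.5 F [-0.2 -0.7  0.2] q [-22.  14. -23.  53.   0.  69.] SHARES [ 0.1457 -0.0028  0.0043] 0.0008
```

```bash

python3 -m pendant '[[0.03,0,0.001,0],[0.06,-0.001,0.002,0],[0.09,-0.002,0.004,0],[0.115,-0.003,0.004,0],[0.13,-0.003,0.004,0],[0.14,-0.003,0.004,0],[0.146,-0.003,0.004,0],[0.146,-0.003,0.004,0]]'
python3 -m pendant '[[0,0,0,0],[0,0,0,0],[0,0,0,0],[0,0,0,0],[0,0,0,0],[0,0,0,0],[0,0,0,0],[0,0,0,0]]' -1 25
python3 -m pendant '[[-0.03,0,0,0],[-0.07,0,0,0],[-0.12,0,0,0],[-0.17,0,0,0],[-0.22,0,0,0],[-0.26,0,0,0],[-0.275,0,0,0],[-0.275,0,0,0]]'
python3 go.py 584 104.8 165 84.3; python3 go.py 584 104.8 60 84.3
```

```text
time_s: 9.63
tcp_pos: [465.6, -100.4, 56.6]
tcp_rot: [18.1, 90.0, 16.9]
contact_force: [-0.4, 0.2, 0.0]
opening: 85.0
time_s: 10.3
tcp_pos: [465.9, -100.7, 57.2]
tcp_rot: [-25.7, 89.9, -26.9]
contact_force: [-1.0, -0.0, 6.9]
opening: 53.9
time_s: 10.97
tcp_pos: [466.2, -100.8, 167.7]
tcp_rot: [-20.4, 89.9, -21.6]
contact_force: [-0.5, 0.2, -0.2]
opening: 54.1
t 10.97 p [ 466.2 -100.8  167.7] phi 88.8 op 54.1 F [-0.5  0.2 -0.2] q [-22.  12. -17.  61.   0.  69.] SHARES [0.0069 0.52   0.2837] 0.05
t 10.97 p [ 466.2 -100.8  167.7] phi 88.8 op 54.1 F [-0.5  0.2 -0.2] q [-22.  12. -17.  61.   0.  69.] SHARES [0.2694 0.5202 0.2831] 0.05
```

```bash

python3 -m pendant '[[0,0.03,0.02,0.01],[0,0.1,0.06,0.02],[0,0.19,0.11,0.03],[0,0.28,0.16,0.04],[0,0.37,0.21,0.05],[0,0.45,0.25,0.05],[0,0.505,0.277,0.05],[0,0.517,0.283,0.05]]'
python3 -m pendant '[[0,0,0,0],[0,0,0,0],[0,0,0,0],[0.03,0,0,0],[0.07,0,0,0],[0.11,0,0,0],[0.14,0,0,0],[0.15,0,0,0]]'
python3 go.py 584 103.4 62 84.3;python3 - <<'E'
from m import *
im=snap('side','s5',(170,170,310,300),4)
E
```

```text
time_s: 11.63
tcp_pos: [583.9, 107.2, 164.7]
tcp_rot: [162.1, 89.9, 156.6]
contact_force: [-0.6, -0.2, -0.6]
opening: 53.9
time_s: 12.3
tcp_pos: [581.8, 102.6, 105.0]
tcp_rot: [-170.0, 89.9, -175.8]
contact_force: [-0.8, -1.3, -0.5]
opening: 53.9
t 12.3 p [581.8 102.6 105. ] phi 84.2 op 53.9 F [-0.8 -1.3 -0.5] q [ 2. 25. -7. 58. -0. 98.] SHARES [0.1076 0.0025 0.0055] -0.001
```

View pics/s5.png

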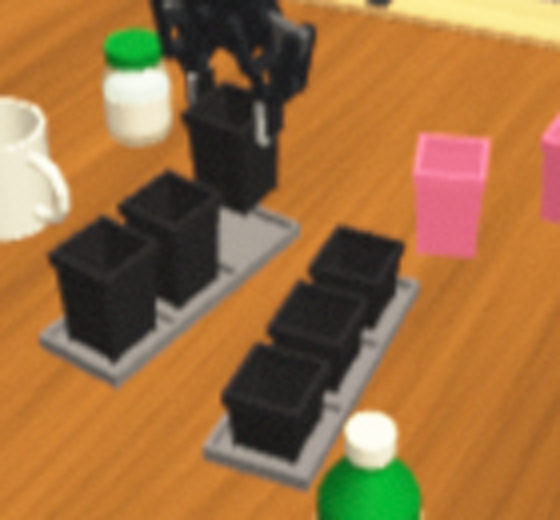

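The short pot stands well, and the tall pot hangs over the far bay at crop (235,150). I'm lowering it.

```bash

python3 -m pendant '[[0.03,0,0.002,0],[0.06,0.001,0.004,0],[0.08,0.002,0.0055,0],[0.095,0.002,0.0055,0],[0.105,0.002,0.0055,0],[0.108,0.002,0.0055,0],[0.11,0.002,0.0055,0],[0.111,0.002,0.0055,0]]'
python3 -m pendant '[[0.001,0,0,0],[0.002,0,0,0],[0.002,0,0,0],[0.002,0,0,0],[0.002,0,0,0],[0.002,0,0,0],[0.002,0,0,0],[0.002,0,0,0]]'
python3 go.py - - - -
```

```text
time_s: 13.02
tcp_pos: [585.5, 104.5, 62.6]
tcp_rot: [9.1, 90.0, 3.4]
contact_force: [0.7, -0.9, 0.4]
opening: 54.2
time_s: 13.68
tcp_pos: [585.3, 104.5, 61.4]
tcp_rot: [7.8, 90.0, 2.1]
contact_force: [-0.5, 0.5, -0.4]
opening: 54.1
t 13.68 p [585.3 104.5  61.4] phi 84.3 op 54.1 F [-0.5  0.5 -0.4] q [  2.  27. -11.  52.  -0.  98.] SHARES [0. 0. 0.] -0.0
```

```bash

python3 -m pendant '[[0.001,0,0,0],[0.002,0,0,0],[0.003,0,0,0],[0.003,0,0,0],[0.003,0,0,0],[0.003,0,0,0],[0.003,0,0,0],[0.003,0,0,0]]'
python3 -m pendant '[[-0.001,0,0,0],[-0.002,0,0,0],[-0.002,0,0,0],[-0.002,0,0,0],[-0.002,0,0,0],[-0.002,0,0,0],[-0.002,0,0,0],[-0.002,0,0,0]]' 1
python3 -m pendant '[[-0.03,0,0,0],[-0.09,0,0,0],[-0.16,0,0,0],[-0.22,0,0,0],[-0.27,0,0,0],[-0.3,0,0,0],[-0.31,0,0,0],[-0.31,0,0,0]]'
python3 go.py - - - -
```

```text
time_s: 14.35
tcp_pos: [585.4, 104.6, 61.2]
tcp_rot: [17.2, 89.9, 11.5]
contact_force: [-4.9, 0.3, 13.7]
opening: 53.7
time_s: 15.02
tcp_pos: [585.3, 104.4, 61.0]
tcp_rot: [-155.5, 90.0, -161.2]
contact_force: [-0.6, 0.8, -0.6]
opening: 85.2
time_s: 15.68
tcp_pos: [585.8, 104.5, 185.6]
tcp_rot: [8.5, 89.9, 2.8]
contact_force: [0.2, -0.5, -0.6]
opening: 85.3
t 15.68 p [585.8 104.5 185.6] phi 84.3 op 85.3 F [ 0.2 -0.5 -0.6] q [ 2. 23.  2. 69.  0. 98.] SHARES [0. 0. 0.] -0.0
```

```bash
python3 - <<'E'
from m import *
A=np.mean([r.get_image('top').astype(float) for _ in range(8)],0); B=np.mean([r.get_image('side').astype(float) for _ in range(6)],0)
np.save('pics/A.npy',A);np.save('pics/B.npy',B)
c=cv2.resize(A[148:208,346:394].astype(np.uint8),None,fx=8,fy=8,interpolation=cv2.INTER_CUBIC)
x,y=proj('side',(560,-330,50)).astype(int);print(x,y)
d=cv2.resize(B[y-25:y+25,x-30:x+30].astype(np.uint8),None,fx=6.9,fy=6.9,interpolation=cv2.INTER_CUBIC)
H=max(c.shape[0],d.shape[0]);f=lambda q:np.pad(q,((0,H-q.shape[0]),(0,0),(0,0)))
cv2.imwrite('pics/rod.png',np.hstack([f(c),f(d)])[:,:,::-1])
im=A.astype(np.uint8);hsv=cv2.cvtColor(im,cv2.COLOR_RGB2HSV)
# yellow-ness of brass (R-B) weighted centroid; rail edges via saturation
Y=A[...,0]-A[...,2]; print(Y[182:196,372:394].astype(int))
w=A.sum(2); print((w[164:174,364:378]).astype(int))
S=hsv[...,1].astype(int); print(S[150:216:5,366:394])
E
```

```text
293 162
[[ 61  60  61  61  46   5  -8 -10 -10  -9  -5  28  49  70  91  94  95  93
   94  94  95  95]
 [ 61  61  61  61  50  19  -5 -10  -9  -7  -3  21  47  72  89  92  92  93
   91  92  92  92]
 [ 60  60  61  61  55  33  -2  -8  -7  -6  -4   6  42  75  92  95  93  91
   92  93  93  94]
 [ 61  61  61  61  59  39  -3  -8  -3  -1   2  14  54  91 107 107  98  94
   95  95  95  95]
 [ 61  62  61  61  61  44   3   3  32  42  58  71  90 110 115 111 101  95
   94  94  95  95]
 [ 61  61  61  62  62  49  23  39  90 103 109 111 115 118 118 116 107  98
   95  95  95  95]
 [ 61  61  61  62  61  53  45  81 111 116 116 117 117 118 117 118 111 100
   96  95  95  94]
 [ 62  61  61  61  61  56  56  89 110 116 115 112 112 112 111 114 108  99
   95  94  93  93]
 [ 61  61  60  61  61  59  52  52  81  97  88  72  68  79  79  92  98  95
   92  93  93  92]
 [ 61  61  61  61  61  61  46  22  27  30  25  17  13  42  54  71  91  93
   95  94  93  93]
 [ 61  61  61  61  61  61  48  16   1  -4  -6  -7  -5  23  47  69  90  93
   94  93  93  93]
 [ 61  61  61  61  61  60  51  21  -4  -9 -10 -10  -7  12  44  68  87
[... 1740 characters left out ...]
 72  74  75  74  74  73  73  72  72  71  71  71  75  81 115 128 115  96
   94 103  99 122 141 141 137 139 140 139]
 [ 72  73  74  74  76  73  72  71  72  74  73  72  71  57   7  14  14  13
   12   7  46  79 111 137 139 139 140 139]
 [ 71  71  73  73  74  76  73  72  73  74  74  73  71  71  57  11  16  13
   13  15   8  45  80 112 136 140 140 140]
 [ 72  72  72  73  73  74  74  73  74  73  73  73  74  72  72  57  11  15
   14  13  13   9  44  76 110 135 140 141]
 [ 72  73  73  72  72  74  75  74  75  73  74  74  74  74  73  73  61   6
   11  11   9   0  16  55  86 119 139 145]
 [ 73  72  73  72  71  72  75  76  75  73  81  90  93  93  97 101 113 123
  130 134 133 135 140 141 141 143 141 141]]
```

View pics/rod.png

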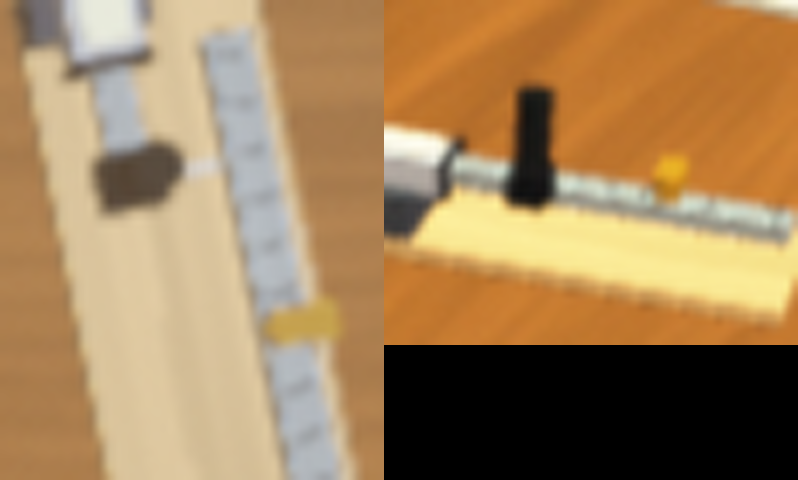

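The top crop shows the white tongue tip at about full-frame (373,168.2), and the brass tip at about (378.7,188.7). The side crop shows the post at crop (535,140) and the brass at (670,178). I'll work out the bar direction and the pull distance.

```bash
python3 - <<'E'
from h import *
a=onz('top',(371.35,155),36);b=onz('top',(381.37,205),36); u=(a-b)[:2];u/=np.linalg.norm(u)
n=np.array([u[1],-u[0]])
print('heading',np.degrees(np.arctan2(u[1],u[0])),'u',u)
t=onz('top',(372.2,168.27),48)[:2]; p=onz('top',(378.7,188.7),45)[:2];p2=onz('top',(382,188.24),45)[:2]; t2=onz('top',(370,168.53),48)[:2]
print('tongue',t,t2,'tip',p,p2)
for q in(p,p2):
  for tt in (t,t2): print('pull',-(q-tt)@u,'lateral',(q-tt)@n)
# post axis from top dark blob & side
post=t-37*n; print('post',post)
o,d=ray('side',(284.5,157)); d2=d[:2]/np.linalg.norm(d[:2]); m=np.array([-d2[1],d2[0]])
print('post off side ray',(post-o[:2])@m, 'm',m)
# rail edge lateral from tongue
print('rail edge lat from tip',(b[:2]-t)@n)
# side view brass
B=np.load('pics/B.npy');Y=B[...,0]-B[...,2]; 
x,y=[int(v) for v in proj('side',(*p,45))]; print(proj('side',(*p,45)),proj('side',(*p2,45)),proj('side',(*post,88)))
h=cv2.cvtColor(B.astype(np.uint8),cv2.COLOR_RGB2HSV); print(Y[y-5:y+6,x-6:x+9].astype(int))
E
python3 go.py 575 -200 190 101
```

```text
heading 9.36338252622467 u [0.98667634 0.16269542]
tongue [ 597.35225701 -343.69738875] [ 596.66651148 -336.56056391] tip [ 530.58375043 -363.18153245] [ 531.8474337  -373.88380549]
pull 69.0488866133268 lateral 8.361613711272865
pull 69.53340640397865 lateral 15.514917584920623
pull 69.54325098407502 lateral 19.126888795739927
pull 70.02777077472685 lateral 26.280192669387684
post [ 591.33252665 -307.19036414]
post off side ray -0.5502332444558014 m [0.91260462 0.40884325]
rail edge lat from tip 8.63503587588008
[303.90440289 162.07081218] [304.65081598 160.94701872] [284.79210768 154.30346972]
[[141 143 141 141 141 143 146 147 146 146 148 149 147 145 144]
 [142 143 141 141 145 147 149 150 150 150 148 148 146 145 147]
 [144 143 142 145 147 149 164 167 167 162 152 146 146 146 148]
 [142 144 146 148 149 157 185 190 191 181 157 147 147 149 148]
 [142 145 149 149 150 173 189 194 193 186 159 149 151 151 150]
 [131 139 141 144 150 172 181 189 192 175 157 151 152 151 151]
 [ 63  79  86 103 116 137 156 175 176 162 152 151 151 151 152]
 [ 11  23  28  46  54 106 143 158 152 118 120 124 135 142 144]
 [ 10  10  10  11  19  80 117 139 118  57  53  56  64  85  88]
 [ 18  14  11   9  10  48  64  77  60  19   9   9  13  24  29]
 [ 24  22  18  17  17  20  19  21  17  10   6   9   7   9   8]]
t 16.38 p [585.3 104.5 185. ] phi 84.3 op 85.9 F [-0.3  0.4  0.1] q [ 2. 23.  2. 69. -0. 98.] SHARES [-0.0126 -0.76    0.0499] -0.1856
```

```bash

python3 -m pendant '[[0,-0.07,0,-0.03],[0,-0.16,0,-0.06],[0,-0.25,0,-0.09],[0,-0.34,0,-0.12],[0,-0.43,0,-0.15],[0,-0.52,0,-0.168],[0,-0.6,0,-0.168],[0,-0.66,0,-0.168]]'
python3 go.py 591.6 -309 140 99.4
```

```text
time_s: 17.05
tcp_pos: [558.6, -160.8, 185.1]
tcp_rot: [-68.8, 90.0, -59.4]
contact_force: [-0.1, 0.5, -0.0]
opening: 85.7
t 17.05 p [ 558.6 -160.8  185.1] phi 99.4 op 85.7 F [-0.1  0.5 -0. ] q [-24.  22.  -0.  68.  -0.  57.] SHARES [ 0.1128 -0.379   0.021 ] -0.0005
```

```bash

python3 -m pendant '[[0,-0.08,0.005,0],[0,-0.16,0.01,0],[0,-0.24,0.015,0],[0.02,-0.31,0.02,0],[0.05,-0.35,0.021,0],[0.08,-0.375,0.021,0],[0.11,-0.378,0.021,0],[0.113,-0.378,0.021,0]]'
python3 -m pendant '[[0,0,0,0],[0,0,0,0],[0,0,0,0],[0,0,0,0],[0,0,0,0],[0,0,0,0],[0,0,0,0],[0,0,0,0]]'
python3 go.py 591.6 -309 76 99.4; python3 - <<'E'
from h import *
a=snap('side','s6',(240,115,330,190),4.4); b=r.get_image('top')[120:225,330:425]
c=cv2.resize(b,None,fx=4,fy=4,interpolation=cv2.INTER_CUBIC)[:,:,::-1]; a=cv2.imread('pics/s6.png')
f=lambda q:np.pad(q,((0,420-q.shape[0]),(0,0),(0,0)))
cv2.imwrite('pics/s6.png',np.hstack([f(a),f(c)]))
E
```

```text
time_s: 17.72
tcp_pos: [591.0, -305.2, 136.7]
tcp_rot: [134.0, 89.8, 143.4]
contact_force: [0.5, 0.8, -0.8]
opening: 85.4
time_s: 18.38
tcp_pos: [592.1, -306.0, 139.9]
tcp_rot: [-72.3, 90.0, -62.9]
contact_force: [-0.2, -0.1, -0.3]
opening: 85.7
t 18.38 p [ 592.1 -306.   139.9] phi 99.4 op 85.7 F [-0.2 -0.1 -0.3] q [-34.  31.   9.  68.  -0.  46.] SHARES [ 0.1597 -0.0071 -0.0026] 0.0002
```

View pics/s6.png

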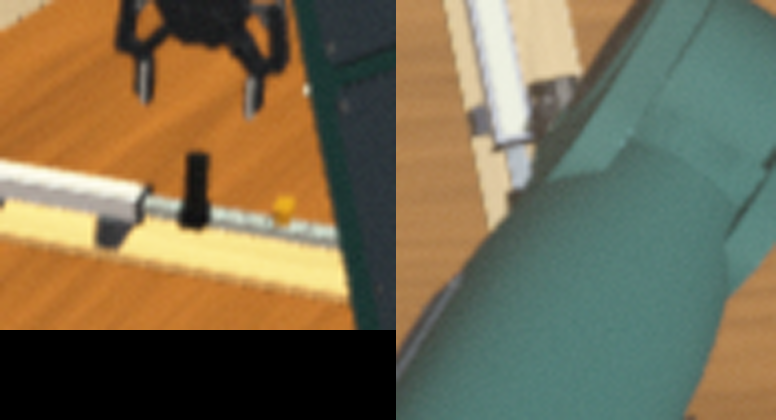

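The fingers straddle the post; their midpoint is at crop (198,95) and the post at (197,185). The top view is blocked by the arm. I'm descending and closing.

```bash

python3 -m pendant '[[0.03,-0.005,-0.001,0],[0.06,-0.007,-0.0026,0],[0.09,-0.007,-0.0026,0],[0.115,-0.007,-0.0026,0],[0.135,-0.007,-0.0026,0],[0.15,-0.007,-0.0026,0],[0.157,-0.007,-0.0026,0],[0.157,-0.007,-0.0026,0]]'
python3 -m pendant '[[0,0,0,0],[0,0,0,0],[0,0,0,0],[0,0,0,0],[0,0,0,0],[0,0,0,0],[0,0,0,0],[0,0,0,0]]' -1 60
python3 -m pendant '[[0,0,0,0],[0,0,0,0],[0,0,0,0],[0,0,0,0],[0,0,0,0],[0,0,0,0],[0,0,0,0],[0,0,0,0]]'
python3 go.py - - - -
```

```text
time_s: 19.15
tcp_pos: [591.5, -308.9, 76.5]
tcp_rot: [132.7, 90.0, 142.1]
contact_force: [0.6, -1.1, -0.2]
opening: 85.5
time_s: 19.82
tcp_pos: [591.4, -309.1, 77.4]
tcp_rot: [-120.3, 90.0, -110.9]
contact_force: [-4.5, 0.3, 6.3]
opening: 20.6
time_s: 20.48
tcp_pos: [591.4, -309.1, 77.4]
tcp_rot: [-118.8, 90.0, -109.4]
contact_force: [-3.8, 0.6, 5.9]
opening: 20.4
t 20.48 p [ 591.4 -309.1   77.4] phi 99.4 op 20.4 F [-3.8  0.6  5.9] q [-35.  33.   3.  59.  -0.  46.] SHARES [0. 0. 0.] -0.0
```

```bash

for i in 1; do python3 -m pendant '[[0,0,-0.001,0],[0,0,-0.0025,0],[0,0,-0.0025,0],[0,0,-0.0025,0],[0,0,-0.0025,0],[0,0,-0.0025,0],[0,0,-0.0025,0],[0,0,-0.0025,0]]' | sed -n '2p;4p'; done
python3 -m pendant '[[0,0,-0.001,0],[0,0,-0.0025,0],[0,0,-0.0025,0],[0,0,-0.0025,0],[0,0,-0.0025,0],[0,0,-0.0025,0],[0,0,-0.0025,0],[0,0,-0.0025,0]]' | sed -n '2p;4p'
python3 -m pendant '[[0,0,-0.001,0],[0,0,-0.0025,0],[0,0,-0.0025,0],[0,0,-0.0025,0],[0,0,-0.0025,0],[0,0,-0.0025,0],[0,0,-0.0025,0],[0,0,-0.0025,0]]' | sed -n '2p;4p'
python3 -m pendant '[[0,0,-0.01,0],[0,0,-0.02,0],[0,0,-0.025,0],[0,0,-0.025,0],[0,0,-0.025,0],[0,0,-0.025,0],[0,0,-0.025,0],[0,0,-0.025,0]]' | sed -n '2p;4p'
```

```text
tcp_pos: [591.3, -309.1, 77.4]
contact_force: [3.9, 1.8, 6.4]
tcp_pos: [590.3, -309.3, 77.5]
contact_force: [3.3, 1.1, 6.1]
tcp_pos: [589.3, -309.4, 77.4]
contact_force: [5.1, 2.1, 5.3]
tcp_pos: [579.6, -311.1, 77.4]
contact_force: [4.9, 2.6, 4.9]
```

The kink in the force puts the rod's zero at TCP x = 591.35, in agreement with the cameras. The pull target is 69.2 mm.

```bash
python3 go.py 523.07 -320.36 - 99.4
python3 -m pendant '[[0,0,-0.01,0],[0,0,-0.03,0],[0,0,-0.05,0],[0,0,-0.07,0],[0,0,-0.09,0],[0,0,-0.11,0],[0,0,-0.12,0],[0,0,-0.12,0]]'
python3 go.py 523.07 -320.36 - 99.4
```

```text
t 23.15 p [ 579.6 -311.1   77.4] phi 99.4 op 20.3 F [4.9 2.6 4.9] q [-35.  32.   1.  59.   0.  45.] SHARES [-0.0002  0.0003 -0.1431] 0.0004
time_s: 23.82
tcp_pos: [531.9, -319.0, 77.4]
tcp_rot: [-3.6, 89.9, 5.8]
contact_force: [9.1, 3.8, 2.8]
opening: 20.6
t 23.82 p [ 531.9 -319.    77.4] phi 99.4 op 20.6 F [9.1 3.8 2.8] q [-39.  29.  -6.  56.   0.  42.] SHARES [-0.0001  0.0002 -0.0223] 0.0003
```

```bash

python3 -m pendant '[[0,0,-0.005,0],[0,0,-0.01,0],[0,0,-0.015,0],[0,0,-0.019,0],[0,0,-0.022,0],[0,0,-0.022,0],[0,0,-0.022,0],[0,0,-0.022,0]]'
python3 go.py 523.07 -320.36 - 99.4
python3 - <<'E'
from h import *
A=np.mean([r.get_image('side').astype(float) for _ in range(6)],0).astype(np.uint8); T=np.mean([r.get_image('top').astype(float) for _ in range(6)],0).astype(np.uint8)
np.save('pics/A7.npy',T);np.save('pics/B7.npy',A)
a=cv2.resize(A[125:190,250:330],None,fx=5,fy=5,interpolation=cv2.INTER_CUBIC)
b=cv2.resize(T[150:230,165:235+90],None,fx=2.5,fy=2.5,interpolation=cv2.INTER_CUBIC)
c=cv2.resize(T[140:220,340:420],None,fx=4,fy=4,interpolation=cv2.INTER_CUBIC)
out=np.zeros((560,800,3),np.uint8); out[:325,:400]=a; out[:320,400:720]=c; out[330:530,:400]=b
s=cv2.resize(A[180:290,175:315],None,fx=2,fy=2); out[330:550,410:690]=s
cv2.imwrite('pics/s7.png',out[:,:,::-1])
E
```

```text
time_s: 24.48
tcp_pos: [524.0, -320.3, 77.4]
tcp_rot: [-7.0, 89.8, 2.4]
contact_force: [9.0, 3.7, 4.3]
opening: 20.6
t 24.48 p [ 524.  -320.3   77.4] phi 99.5 op 20.6 F [9.  3.7 4.3] q [-39.  28.  -7.  55.   0.  41.] SHARES [-0.      0.0002 -0.0023] 0.0006
```

View pics/s7.png

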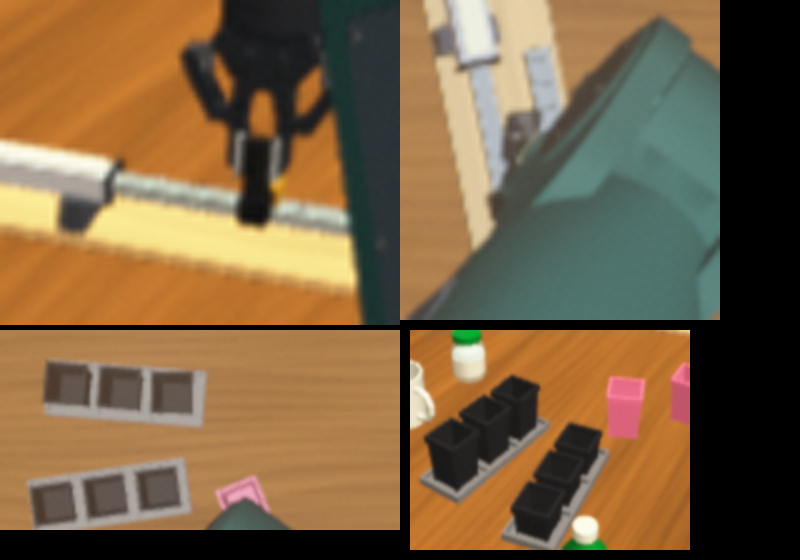

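The trays look right in both views, with three upright pots in each row. The side crop shows the post held at (257,190) with the brass just behind it at (278,185). I'll nudge the last 0.9 mm and check the post and pointer numerically.

```bash

python3 -m pendant '[[0,0,-0.001,0],[0,0,-0.002,0],[0,0,-0.002,0],[0,0,-0.002,0],[0,0,-0.002,0],[0,0,-0.002,0],[0,0,-0.002,0],[0,0,-0.002,0]]'
python3 go.py 523.07 -320.36 - 99.4
python3 - <<'E'
from h import *
B=np.load('pics/B.npy'); C=np.mean([r.get_image('side').astype(float) for _ in range(6)],0)
Y=lambda I:(I[...,0]-I[...,2])
print('brass before\n',Y(B)[157:168,298:314].astype(int),'\nnow\n',Y(C)[157:168,298:314].astype(int))
# post dark column centroid just above the block, before and now, vs projected post axis
def cen(I,p):
    for z in (66,62,54):
        u,v=proj('side',(*p,z)); v0=int(round(v)); x=np.arange(int(u)-8,int(u)+9); w=np.clip(110-I[v0,x].max(1),0,None)
        print(z,'pred',round(u,1),'meas',round((w*x).sum()/w.sum(),2),'width',(w>30).sum())
cen(B,(591.35,-309.1)); s=r.read_state()['tcp_pos']; cen(C,s[:2])
E
```

```text
time_s: 25.75
tcp_pos: [523.3, -320.4, 77.4]
tcp_rot: [-7.4, 89.8, 2.1]
contact_force: [9.9, 3.7, 4.3]
opening: 20.5
t 25.75 p [ 523.3 -320.4   77.4] phi 99.5 op 20.5 F [9.9 3.7 4.3] q [-39.  28.  -7.  55.   0.  41.] SHARES [-0.      0.0002 -0.0005] 0.0007
brass before
 [[143 141 141 141 143 146 147 146 146 148 149 147 145 144 146 149]
 [143 141 141 145 147 149 150 150 150 148 148 146 145 147 149 149]
 [143 142 145 147 149 164 167 167 162 152 146 146 146 148 150 150]
 [144 146 148 149 157 185 190 191 181 157 147 147 149 148 150 151]
 [145 149 149 150 173 189 194 193 186 159 149 151 151 150 150 152]
 [139 141 144 150 172 181 189 192 175 157 151 152 151 151 151 150]
 [ 79  86 103 116 137 156 175 176 162 152 151 151 151 152 151 149]
 [ 23  28  46  54 106 143 158 152 118 120 124 135 142 144 144 144]
 [ 10  10  11  19  80 117 139 118  57  53  56  64  85  88  99 113]
 [ 14  11   9  10  48  64  77  60  19   9   9  13  24  29  38  50]
 [ 22  18  17  17  20  19  21  17  10   6   9   7   9   8   9   9]] 
now
 [[  8   3   2   2   3   5  10  11   3  18  97 136 142 141 142 144]
 [  9   5   2   3 
[... 156 characters left out ...]
7 141 144 145 145 146 147]
 [ 97  36   6   3   3  17  62 107 155 152 145 146 147 147 146 148]
 [ 80  27   5   3   4  25 106 164 168 152 147 147 148 147 148 148]
 [ 39  12   3   2   4  14  77 155 156 148 148 148 147 148 147 146]
 [  7   2   4   1   3   6  48 130 114 119 123 132 138 139 140 140]
 [  1   0   2   1   2   3  40  98  56  50  54  63  84  86  97 112]
 [  2   1   1   0   1   4  21  48  18   9   9  13  25  29  38  48]
 [  4   2   1   0   0   2   9  14  10   6   9   9   9   9   9   8]]
66 pred 284.7 meas 284.03 width 5
62 pred 284.7 meas 284.04 width 5
54 pred 284.6 meas 283.95 width 6
66 pred 301.8 meas 300.97 width 5
62 pred 301.7 meas 300.95 width 5
54 pred 301.5 meas 300.97 width 7
```

The post tracked the tool (16.9 px measured, 17.0 predicted), and the visible edge of the brass has not moved. I'm handing in.

```bash
python3 -c "
from rig import r
print(r.sign_off())"
```

```text
the job is handed in; nothing more can be done
None
```

The job is handed in at about 26 s of robot time, with the gripper still holding the rod against its spring. I could not see the index tongue and pointer level in the final pose, because the arm blocked the top view; that alignment rests on measurement.

- **Pots:** the loose short pot stands in the empty bay of the near tray (short row), and the tall one in the empty bay of the far tray (tall row). The last pictures from both cameras show three upright pots in line in each tray.
- **Rod:** it is pulled out 69.0 mm, against a measured distance to the pointer of about 69.3 mm (estimates ran from 69.0 to 70.0 mm). I took the rod's zero from where the pull force changed sign; it agreed with the cameras to about 0.5 mm. The hold force is about 10 N.
- **Last checks:** the grip post moved 16.9 px in the side view against 17.0 px predicted, so it did not slip. What can still be seen of the brass pointer sits where it did before.
- **Bystanders:** I kept clear of the mug, jar, bottle and pink pots. They looked undisturbed where they showed in the later pictures, but I did not measure them.

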